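# Open the clay-ball display case for visitors

## Robot

A 6-joint arm with a two-finger parallel gripper is mounted at the origin on the work surface. World frame = base frame: x ahead of the robot, y to its left, z up, the work surface at z = 0. Lengths are in mm, angles in degrees, forces in N, time in s.
With the tool pointing down it reaches from about 300 to 850 mm from the base axis. Payload 4.2 kg.
Tool frame: the origin (TCP) lies midway between the tips of the shut fingers; the grasp point (between the pads) lies env.hold_point_z behind it (env.hold_point_z is the distance from the TCP to the grasp point, in mm); z points along the fingers, y is the line along which they close (so a half turn about z gives the same grasp; the last joint's range is limited). The gripper opens to 91 mm and grips with 3 to 60 N. Pads are 32 mm wide; open, the fingers measure 118 mm over their backs; the gripper's body (76 mm by 178 mm) begins 60 mm behind the grasp point.
Start: joints at [62.109, 18.312, 89.639, -0, 72.044, -1.146], TCP at [258.773, 513.498, 213.976] pointing down, gripper open.
Joint ranges: [-177.97, 177.97], [-48.28, 115.42], [12.27, 149.76], [-77.06, 257.06], [2.81, 150.46], [-146.56, 146.56]. Speed limits (degrees/s): [147.25, 147.25, 180, 180, 180, 180].

## Interface

Orientations are given as [roll, pitch, yaw] about the fixed x, y, z axes, in that order (R = Rz(yaw) Ry(pitch) Rx(roll)).
In Python, from workcell import env, viewer, spotter gives the robot as it stands.
- The arm moves only by the tool apply_moves, never from a script. Its arguments are lists of equal length, an entry for each row: "delta_pos": the shift along the world's x, y, z normalised to -1 to 1, where 1 is 120 mm, a list of three; "rot": the turn, a rotation vector about the world's x, y, z normalised to -1 to 1, where 1 is 1.5 rad, a list of three; "hand": the opening, from 0 (shut) to 1 (fully open). A call has 1 to 10 rows; each row is the pose to reach, as a shift and turn from the pose commanded when the call began; what a row does not reach only later rows make up. A row lasts 1/12 s, in which the tool goes at most 41.7 mm and 7.16 degrees, less where a joint would pass 70% of its speed; a pose out of reach is approached as far as the arm can. A call with a number of a shift or a turn outside -1 to 1 is refused whole. A call with a gripper value outside its range is refused whole. The fingers move at their own pace and stop on an object; "newtons" is the grip in N (left out, the last holds). Time passes only in rows, so rows that repeat a pose let the fingers close. It gives the time, the measured TCP pose, the force, the opening and the grip force at its end, in the units of the state.
- env.state(): the state, without advancing time (a new reading comes with each control period).
- viewer.grab_frame(name): name is "side" or "top" or "wrist"; returns a dict with "pixels" (420x560x3 uint8, red, green, blue), "camera_matrix" (3x3 intrinsics, pixels), "R" (3x3) and "t" (3): a world point X has camera coordinates R X + t; the wrist camera has in their place "mount" (4x4, takes a point from camera to tool coordinates, whose origin is the TCP and whose axes are the flange's). Camera axes: x right, y down, z forward; pixel columns grow to the right and rows downward; lengths in mm; the calibration is good to about 2 mm. A picture is of the moment at which its call begins: read the wrist's pose just before it. There is no depth.
- env.job_done(): hands the job in; it is judged then, once.
Trained networks look in a picture, given as the dict that the camera call returned (one of the last four; its "shot" number tells which), for a name from the list of things; names that differ only in an ending like _2 or _b are one class to them, and where a whole thing is asked for, a point or a joint stands for the part that bears it (a point fixed in the world has none). Each returns a list of dicts, best first, with "score" (0 to 1); they miss things now and then, are a little off and sometimes report something else, mostly with a low value. They report only what shows in the picture. A call takes as long as a camera call.
- spotter.trace(picture, query): "mask" (420x560 bool, what is visible of it) and "box" ([centre column, centre row, width, height] in pixels, round what is visible of it).
- spotter.landmark_of(picture, query): "position" ([column, row] in pixels: a listed point, or the origin of a listed thing).
The state is a dict: "time_s": time; "qpos": joint angles; "qvel": joint speeds; "effort": joint torques, N m; "ee_pos": TCP position; "ee_rot": TCP orientation; "force": force on the tool from outside, world axes, zero at the start; "torque": the same for the moment, N m; "gripper_width": finger opening in mm; "gripper_force": force on a finger pad.
Only numpy, scipy, OpenCV 4.12 (cv2) and the standard library are available. Lean on these libraries where they do the work, as an engineer would, in place of code of your own. Each camera call takes 0.05 s, during which the arm holds its last target. There are 200 camera calls.

## Task

The exhibition is about to open: of the two shut glazed display cases, open the one holding the dark clay balls. With the fingertips push its lid up from underneath its front lip and on over past upright until it leans back on its hinges and stays open by itself. Push gently and steadily: do not pinch or fling the lid, do not lift, tip or shove the case, and leave the other case shut and everything else on the table where it stands.

Things in the scene. Friction and masses are not known exactly. Their poses are not given: they have to be found in the camera images.
- clay_case: The case to open: a brown wooden box standing loose on the table, dark grey clay balls on a pale lining seen through its glazed lid. 160 mm front to back (its x), 220 mm wide (its y), 72 mm high to the rim under the lid; 1.5 kg. Origin at the centre of its underside; +x points from its front (the lip side, facing the robot's left, +y, within 22 degrees) to the hinge side, z up.
- clay_lid (a joint): Lid angle of the clay-ball case, rad: 0 shut, about 1.47 balanced, 1.92 leaning back on the stop of its hinges. The lid (0.25 to 0.4 kg, 220 mm wide, 15 mm thick) swings up about the case's far top edge, slightly damped; left alone below the balance it falls shut, beyond it falls open.
- clay_lip (a point): Middle of the front edge of the lid's finger lip, on the lip's underside; 72 mm above the table when shut, 180 mm from the hinge axis, moves with the lid. The lip is 90 mm wide, 8 mm thick, stands 20 mm out from the case's front, free space below it. The lid's underside runs on flat from it for 26 mm to the recessed glazing. Axes: x along the lid from lip to hinge, y along the lip, z out of its top.
- clay_hinge (a point): Middle of the hinge axis of the clay-ball case, at its far top edge, 72 mm above the table, 80 mm behind the case's centre; the axis runs along the case's y.
- clay_top: The outer (upper) face of the clay-ball case's lid: clear glazing, beading and the brass strip on the lip. Fixed to the lid; origin on the hinge axis, z out of the top face. Fingers on this face while the lid is being raised would count as pinching.
- brass_case: The other display case, the same in every size but holding twelve brass bars; it stays shut and where it is. Origin and axes as for the clay-ball case.
- brass_lid (a joint): Lid angle of the brass-bar case in rad, 0 shut; it is to stay shut.
- figure: Bystander: turned pale wooden figure near the robot, 38 mm across, 106 mm high; origin at the centre of its underside.
- vase: Bystander: terracotta vase beyond the cases, 76 mm across, 155 mm high; origin at the centre of its underside.
- mug: Bystander: white mug near the robot on the left, 76 mm across, 90 mm high; origin at the centre of its underside.
- jar: Bystander: amber jar on the right, 64 mm across, 100 mm high; origin at the centre of its underside.
- bowl: Bystander: blue bowl beyond the cases on the left, 90 mm across, 45 mm high; origin at the centre of its underside.
- disc: Bystander: flat cork disc near the robot on the right, 96 mm across, 14 mm high; origin at the centre of its underside.

How it is judged (in metres and radians):
On the way:
1. the lid of the clay-ball case is being pushed up by the fingers, between half and nearly upright (value of joint clay_lid between 0.7 and 1.4 rad and contact force between the fingers and clay_lid above 0.2 N), for 0.1 s.
At the end, for the whole second after the job is handed in: The clay-ball case's lid rests open against its hinge stop (over 1.8 rad) and is at rest; that case stands level within 15 mm of where it stood; the brass-bar case is shut (under 0.05 rad), and it and every bystander are within 20 mm of where they stood (value of joint clay_lid above 1.8 rad and velocity of joint clay_lid between -0.1 and 0.1 rad/s and value of joint brass_lid below 0.05 rad and distance of clay_case from where it was at the start of the episode below 0.015 m and angle between clay_case's own z axis and vertical below 0.05 rad and linear speed of clay_case below 0.02 m/s and distance of each of figure, vase, mug, jar, bowl, disc, brass_case from where it was at the start of the episode below 0.02 m); the robot touches nothing.
It fails at once if the lid is handled roughly: flung or slammed (faster than 4 rad/s) or pushed harder than 20 N (velocity of joint clay_lid above 4 rad/s or velocity of joint clay_lid below -4 rad/s or contact force between the arm and clay_lid above 20 N).
It fails at once if the lid is pinched: fingers on its outer face with more than 2 N while it is being raised (0.15 to 1.2 rad) (value of joint clay_lid between 0.15 and 1.2 rad and contact force between the fingers and clay_top above 2 N).
It fails at once if the clay-ball case is shoved over 15 mm, lifted or tipped over 0.1 rad (distance of clay_case from where it was at the start of the episode above 0.015 m or height (world z) of clay_case above 0.012 m or angle between clay_case's own z axis and vertical above 0.1 rad).
It fails at once if the brass-bar case is opened (over 0.15 rad) or shifted over 20 mm (value of joint brass_lid above 0.15 rad or distance of brass_case from where it was at the start of the episode above 0.02 m).
It fails at once if a bystander is moved over 20 mm or tipped over 0.3 rad (distance of any of figure, vase, mug, jar, bowl, disc from where it was at the start of the episode above 0.02 m or angle between any of figure, vase, mug, jar, bowl, disc's own z axis and vertical above 0.3 rad).
It also fails if it takes over 48 s, if anything falls off the work surface, if the arm or the gripper's body presses on something with over 40 N, if the wrist force passes 120 N, or if a joint passes its speed limit or range.

## Working session

There is one attempt and no reset: what is moved stays moved. The work goes in short steps, Python scripts to look and compute and a tool call to move; the robot and the scene stay as the last step left them, time stands still between calls to the robot, and variables do not carry over. Pictures are saved under pics/ and viewed, at most 10 in all, crops included, and the job is handed in when it is done.

Besides the shell and the picture viewer there is one more tool, called after "Call:" as name(argument=value, ...) on one line, values as JSON. apply_moves: Moves the arm, as the interface text tells. Its arguments: {"type":"object","properties":{"delta_pos":{"type":"array"},"rot":{"type":"array"},"hand":{"type":"array"},"newtons":{"type":"number"}},"required":["delta_pos","rot","hand"]}

```bash
mkdir -p pics; ls; cat > h.py <<'E'
import numpy as np, cv2
from workcell import env, viewer, spotter
def ray(p,uv):
    d=np.linalg.inv(p["camera_matrix"])@np.array([uv[0],uv[1],1.]); R=np.array(p["R"]);t=np.array(p["t"])
    return -R.T@t, R.T@d
def onz(p,uv,z):
    c,d=ray(p,uv); return c+d*(z-c[2])/d[2]
def save(p,n): cv2.imwrite(f"pics/{n}.png",cv2.cvtColor(p["pixels"],cv2.COLOR_RGB2BGR))
E
python3 - <<'E'
from h import *
s=env.state(); print(s); print(env.hold_point_z)
for c in ("top","side"):
    p=viewer.grab_frame(c); save(p,c+"0")
    print(c, 'cam at',(-np.array(p["R"]).T@np.array(p["t"])).round())
    for q,z in [("clay_case",0),("clay_lip",72),("clay_hinge",72),("brass_case",0),("figure",0),("vase",0),("mug",0),("jar",0),("bowl",0),("disc",0)]:
        for r in spotter.landmark_of(p,q)[:2]:
            print(q,np.round(r["position"]),round(r["score"],2),onz(p,r["position"],z).round())
E
```

```text
pics
{'time_s': 0.0, 'qpos': array([ 6.21083514e+01,  1.83498420e+01,  8.97051494e+01, -1.43553655e-03,
        7.20453266e+01, -1.14692528e+00]), 'qvel': array([ 0.06256397,  0.01737177,  0.00347443, -0.03275763,  0.04828676,
        0.07825613]), 'effort': array([ 1.82879990e-04, -4.12460089e+01, -2.31971687e+01,  7.26629840e-02,
        4.55071614e-02, -1.55326434e-04]), 'ee_pos': array([258.53768173, 513.03086473, 213.14684573]), 'ee_rot': array([-1.79899675e+02, -6.43417815e-04,  1.53255720e+02]), 'force': array([ 0.24758478, -0.21224275,  0.04924154]), 'torque': array([ 0.07894144,  0.04951572, -0.04040628]), 'gripper_force': 0.0, 'gripper_width': 90.98713602130718}
18.8
top cam at [ 383. -116. 1450.]
clay_case [138. 240.] 0.68 [489. 268.   0.]
clay_lip [ 93. 222.] 0.88 [532. 364.  72.]
clay_lip [160. 248.] 0.25 [462. 193.  72.]
clay_hinge [164. 248.] 0.57 [462. 183.  72.]
figure [239. 282.] 0.61 [370.   1.   0.]
vase [234. 123.] 0.86 [802.   8.   0.]
mug [147. 318.] 0.76 [284. 244.   0.]
jar [459. 225.] 0.62 [ 507. -588.    0.]
bowl [179. 130.] 0.79 [785. 160.   0.]
disc [399. 295.] 0.79 [ 328. -418.    0.]
side cam at [  499. -1033.   792.]
clay_case [270. 157.] 0.97 [501. 275.   0.]
clay_case [357. 175.] 0.23 [779. 146.   0.]
clay_lip [277. 125.] 0.77 [529. 366.  72.]
clay_hinge [259. 151.] 0.97 [467. 198.  72.]
brass_case [282. 282.] 0.58 [ 517. -303.    0.]
figure [227. 208.] 0.57 [370.  -2.   0.]
vase [369. 204.] 0.91 [788.  -9.   0.]
mug [204. 165.] 0.9 [279. 240.   0.]
jar [280. 390.] 0.69 [ 502. -580.    0.]
jar [262. 156.] 0.5 [471. 285.   0.]
bowl [262. 153.] 0.6 [471. 303.   0.]
bowl [358. 173.] 0.55 [782. 159.   0.]
disc [201. 329.] 0.58 [ 336. -429.    0.]
```

View pics/top0.png

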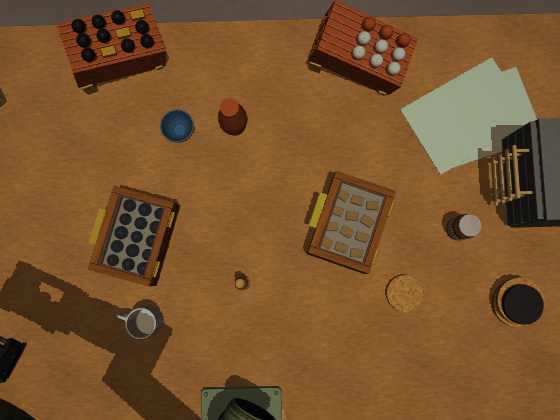

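View pics/side0.png

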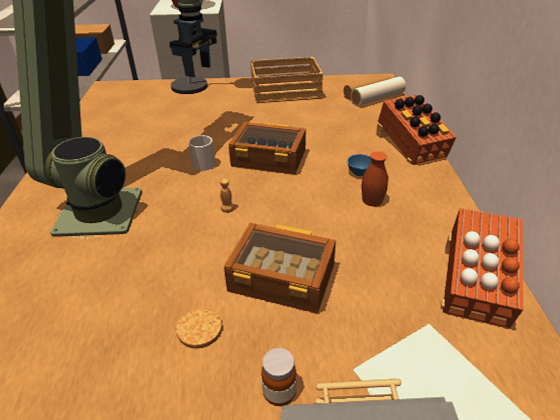

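```bash
cat >> h.py <<'E'
from scipy.spatial.transform import Rotation as Ro
def Rtool(s): return Ro.from_euler('xyz',s["ee_rot"],degrees=True)
def Rtarget(yaw,a,sgn):
    # yaw: azimuth of case +x ; a: elevation of finger backward dir, deg
    c=np.array([np.cos(np.radians(yaw)),np.sin(np.radians(yaw)),0]); a=np.radians(a)
    z=np.cos(a)*c+np.array([0,0,-np.sin(a)]); y=sgn*np.array([-c[1],c[0],0]); return Ro.from_matrix(np.stack([np.cross(y,z),y,z],1))
def rotn(s,T): return ((T*Rtool(s).inv()).as_rotvec()/1.5).round(3)
E
python3 - <<'E'
from h import *
s=env.state(); p=viewer.grab_frame("wrist"); print(np.round(p["mount"],3).tolist())
M=np.array(p["mount"])
for sg in (1,-1):
    T=Rtarget(-110.5,32,sg); print(sg,rotn(s,T),'cam offset world',T.apply(M[:3,3]).round(),'cam fwd',T.apply(M[:3,2]).round(2))
q=viewer.grab_frame("side")
for uv in [(255,98),(320,96),(190,90)]: print(onz(q,uv,0).round())
t=viewer.grab_frame("top")
# lid top-face corners by eye, z=87
for uv in [(118,186),(178,200),(153,284),(91,268)]: print(onz(t,uv,87).round())
for c,pp in (("top",t),("side",q)):
  r=spotter.trace(pp,"brass_case"); print(c,[(x["score"],np.round(x["box"])) for x in r])
E
```

```text
[[0.0, -0.958, -0.288, 82.864], [1.0, 0.0, 0.0, -0.828], [-0.0, -0.288, 0.958, -170.762], [0.0, 0.0, 0.0, 1.0]]
1 [-0.683 -0.267 -0.884] cam offset world [ 65. 177.  20.] cam fwd [-0.34 -0.9  -0.26]
-1 [-0.275  0.702  1.013] cam offset world [ 36.  94. 161.] cam fwd [-0.23 -0.62 -0.75]
[446. 764.   0.]
[726. 766.   0.]
[156. 868.   0.]
[620. 297.  87.]
[581. 145.  87.]
[372. 208.  87.]
[415. 362.  87.]
top [(0.82, array([351., 222.,  86., 102.]))]
side [(0.9, array([277., 270., 111.,  88.]))]
```

Call:
apply_moves(delta_pos=[[0.94,0.08,0],[0.94,0.08,0],[0.94,0.08,0],[0.94,0.08,0],[0.94,0.08,0],[0.94,0.08,0]], rot=[[-0.092,0.234,0.338],[-0.092,0.234,0.338],[-0.092,0.234,0.338],[-0.092,0.234,0.338],[-0.092,0.234,0.338],[-0.092,0.234,0.338]], hand=[0,0,0,0,0,0])

```text
time_s: 1.85
ee_pos: [373.6, 523.7, 210.8]
ee_rot: [-167.7, -17.9, -179.3]
force: [-0.4, -0.5, -0.7]
gripper_width: 53.9
gripper_force: 0.0
```

Call:
apply_moves(delta_pos=[[0.94,0.08,0],[0.94,0.08,0],[0.94,0.08,0],[0.94,0.08,0],[0.94,0.08,0],[0.94,0.08,0]], rot=[[-0.092,0.234,0.338],[-0.092,0.234,0.338],[-0.092,0.234,0.338],[-0.092,0.234,0.338],[-0.092,0.234,0.338],[-0.092,0.234,0.338]], hand=[0,0,0,0,0,0])

```text
time_s: 2.35
ee_pos: [484.6, 533.6, 210.4]
ee_rot: [-164.9, -39.2, -151.1]
force: [0.3, 0.6, -0.8]
gripper_width: 14.4
gripper_force: 0.0
```

Call:
apply_moves(delta_pos=[[0.94,0.08,0],[0.94,0.08,0],[0.94,0.08,0],[0.94,0.08,0],[0.94,0.08,0],[0.94,0.08,0],[0.94,0.08,0],[0.94,0.08,0]], rot=[[-0.092,0.234,0.338],[-0.092,0.234,0.338],[-0.092,0.234,0.338],[-0.092,0.234,0.338],[-0.092,0.234,0.338],[-0.092,0.234,0.338],[-0.092,0.234,0.338],[-0.092,0.234,0.338]], hand=[0,0,0,0,0,0,0,0])

```text
time_s: 3.02
ee_pos: [551.5, 435.3, 255.7]
ee_rot: [177.9, -60.5, -105.9]
force: [-0.1, -0.8, 0.9]
gripper_width: 0.4
gripper_force: 0.0
```

```bash
cat >> h.py <<'E'
def wrist():
    s=env.state(); p=viewer.grab_frame("wrist"); R=Rtool(s).as_matrix(); M=np.array(p["mount"])
    Rc=R@M[:3,:3]; c=R@M[:3,3]+s["ee_pos"]; p["R"]=Rc.T; p["t"]=-Rc.T@c; return s,p
E
python3 - <<'E'
from h import *
s,p=wrist(); save(p,"w1"); print(s["qpos"].round(1),s["ee_pos"].round(1),s["ee_rot"].round(1))
for q,z in (("clay_lip",72),("clay_hinge",72),("clay_case",0)):
    for r in spotter.landmark_of(p,q)[:2]: print(q,np.round(r["position"]),round(r["score"],2),onz(p,r["position"],z).round(1))
E
```

```text
[  47.2   67.1   12.4  -46.5  150.3 -146.3] [551.5 435.3 255.7] [ 177.9  -60.5 -105.9]
clay_lip [280. 308.] 0.72 [523.4 361.3  72. ]
clay_hinge [279. 192.] 0.89 [470.9 191.5  72. ]
clay_case [278. 267.] 0.57 [494.1 263.7   0. ]
```

View pics/w1.png

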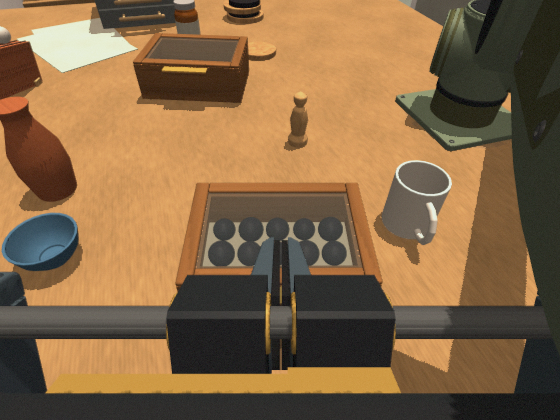

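```bash
cat > kin.py <<'E'
import numpy as np
from scipy.optimize import least_squares
from scipy.spatial.transform import Rotation as Ro
LO=np.array([-177.97,-48.28,12.27,-77.06,2.81,-146.56]);HI=np.array([177.97,115.42,149.76,257.06,150.46,146.56])
S=[([62.108,18.350,89.705,-.0014,72.045,-1.147],[258.54,513.03,213.15],[-179.9,0,153.256]),
   ([47.2,67.1,12.4,-46.5,150.3,-146.3],[551.5,435.3,255.7],[177.9,-60.5,-105.9])]
def rot(a,x): return Ro.from_euler(a,x,degrees=True)
def fk(q,P):
    h,a1,b,L2,e,L3,Lt=P
    R1=rot('z',q[0]);R2=R1*rot('y',q[1]);R3=R2*rot('y',q[2]);R4=R3*rot('z',q[3]);R5=R4*rot('y',q[4]);R=R5*rot('z',q[5]+C)
    p=R1.apply([a1,b,h])+R2.apply([0,0,L2])+R3.apply([e,0,L3])+R.apply([0,0,Lt]); return p,R
C=90
P0=np.array([300,0,10,400,0,400,250.])
def fit(S=S):
    f=lambda P:np.concatenate([fk(q,P)[0]-np.array(p) for q,p,_ in S]+[(P-P0)*.02])
    r=least_squares(f,P0); return r.x,f(r.x)[:3*len(S)]
def ik(p,R,P,seeds,wt=1.0):
    best=None
    for s in seeds:
        def f(q):
            pp,RR=fk(q,P); return np.concatenate([(pp-p),(R.inv()*RR).as_rotvec()*wt*100])
        r=least_squares(f,np.clip(s,LO+1,HI-1),bounds=(LO+.5,HI-.5))
        if best is None or r.cost<best[1]: best=(r.x,r.cost)
    return best
E
python3 - <<'E'
import kin; from kin import *
for c in (0,90,-90,180):
    kin.C=c; print(c,[(fk(q,P0)[1].inv()*rot('xyz',o)).magnitude()*57.3 for q,p,o in S])
P,r=fit(); print(P.round(1),r.round(1))
E
```

```text
0 [90.00606281211346, 89.98420612660158]
90 [0.000879087758602794, 0.12434489489647631]
-90 [180.01269233549058, 179.9907703864917]
180 [90.00719624252261, 90.0291834293986]
[225.4  80.4  11.3 543.8  84.9 367.8 333.8] [ 0.2 -0.1 -0.1 -0.2  0.1  0.1]
```

```bash
python3 - <<'E'
from kin import *; from h import Rtarget
P,_=fit(); seeds=[S[1][0],[50,60,40,-46,120,-120],[50,60,40,-46,120,60],[50,60,40,120,120,60],[50,60,40,120,60,-60]]
u=np.array([np.cos(np.radians(70)),np.sin(np.radians(70)),0]); hg=np.array([469,190,72])
for sg in (-1,1):
 for yaw in (-110,-90,-70,-50):
  for a in (30,40):
   T=Rtarget(yaw,a,sg)
   for nm,(r,z) in {"under":(175,-20),"mid":(120,120),"end":(-10,170)}.items():
    q,c=ik(hg+u*r+[0,0,z],T,P,seeds); print(sg,yaw,a,nm,q.round(),round(c,1))
E
```

```text
-1 -110 30 under [  44.   67.   46.  -26.  122. -118.] 0.0
-1 -110 30 mid [  43.   53.   55.  -29.  125. -122.] 0.0
-1 -110 30 end [  38.   40.   76.  -31.  117. -123.] 0.0
-1 -110 40 under [  43.   61.   53.  -22.  112. -116.] 0.0
-1 -110 40 mid [  41.   47.   60.  -24.  117. -121.] 0.0
-1 -110 40 end [  36.   34.   78.  -27.  110. -123.] 0.0
-1 -90 30 under [  50.   62.   59.  -36.  108. -126.] 0.0
-1 -90 30 mid [  48.   48.   67.  -38.  112. -131.] 0.0
-1 -90 30 end [  44.   35.   86.  -40.  105. -129.] 0.0
-1 -90 40 under [  48.   56.   64.  -31.  100. -126.] 0.0
-1 -90 40 mid [  47.   43.   70.  -33.  106. -131.] 0.0
-1 -90 40 end [  42.   30.   87.  -35.  100. -132.] 0.0
-1 -70 30 under [  55.   57.   74.  -45.   93. -129.] 0.0
-1 -70 30 mid [  53.   42.   81.  -47.   97. -135.] 0.0
-1 -70 30 end [  50.   29.   99.  -49.   92. -133.] 0.0
-1 -70 40 under [  53.   52.   77.  -40.   85. -131.] 0.0
-1 -70 40 mid [  51.   37.   82.  -41.   92. -138.] 0.0
-1 -70 40 end [  47.   24.   98.  -43.   87. -139.] 0.0
-1 -50 30 under [  58.   52.   90.  -58.   77. -127.] 0.0
-1 -50 30 mid [ 
[... 763 characters left out ...]
.] 0.0
1 -90 40 mid [ 47.  43.  70. -33. 106.  49.] 0.0
1 -90 40 end [ 42.  30.  87. -35. 100.  48.] 0.0
1 -70 30 under [ 55.  57.  74. -45.  93.  51.] 0.0
1 -70 30 mid [ 53.  42.  81. -47.  97.  45.] 0.0
1 -70 30 end [ 50.  29.  99. -49.  92.  47.] 0.0
1 -70 40 under [ 53.  52.  77. -40.  85.  49.] 0.0
1 -70 40 mid [ 51.  37.  82. -41.  92.  42.] 0.0
1 -70 40 end [ 47.  24.  98. -43.  87.  41.] 0.0
1 -50 30 under [ 58.  52.  90. -58.  77.  53.] 0.0
1 -50 30 mid [ 57.  36.  96. -57.  82.  44.] 0.0
1 -50 30 end [ 54.  22. 112. -59.  78.  45.] 0.0
1 -50 40 under [ 56.  47.  91. -52.  70.  47.] 0.0
1 -50 40 mid [ 54.  31.  95. -50.  77.  36.] 0.0
1 -50 40 end [ 50.  17. 110. -52.  74.  35.] 0.0
```

Call:
apply_moves(delta_pos=[[-0.11,-0.32,-0.3],[-0.11,-0.32,-0.6],[-0.11,-0.32,-0.88],[-0.11,-0.32,-0.88],[-0.11,-0.32,-0.88]], rot=[[0.06,-0.02,0.09],[0.06,-0.02,0.09],[0.06,-0.02,0.09],[0.06,-0.02,0.09],[0.06,-0.02,0.09]], hand=[0,0,0,0,0])

```text
time_s: 3.63
ee_pos: [533.2, 394.5, 142.4]
ee_rot: [177.0, -55.8, -97.3]
force: [0.5, 0.2, -1.4]
gripper_width: 0.4
gripper_force: 0.0
```

```bash
cat > st.py <<'E'
from h import *; import json,os,kin
H=np.array([468.5,193,72.]); az=np.radians(71); U=np.array([np.cos(az),np.sin(az),0]); V=np.array([U[1],-U[0],0])
def status(H=H):
    s=env.state(); rec=[list(s["qpos"]),list(s["ee_pos"]),list(s["ee_rot"])]
    L=json.load(open("S.json")) if os.path.exists("S.json") else [list(map(list,x)) for x in kin.S]
    L.append(rec); json.dump(L,open("S.json","w"))
    d=s["ee_pos"]-H; z=Rtool(s).as_matrix()[:,2]; x=Rtool(s).as_matrix()[:,0]
    print("t",round(s["time_s"],2),"q",s["qpos"].round(1),"ee",s["ee_pos"].round(1),s["ee_rot"].round(1))
    print("u,v,z",(d@U).round(1),(d@V).round(1),s["ee_pos"][2].round(1),"az",np.degrees(np.arctan2(z[1],z[0])).round(1),"a",np.degrees(-np.arcsin(z[2])).round(1),"F",s["force"].round(2))
    return s,L
E
python3 -c "
from st import *
s,L=status(); P,r=kin.fit(L); print(P.round(1),r.round(1))
sd=[s['qpos'],[44,67,46,-26,122,-118]]
for yaw in (-109,-98,-90):
  for a in (30,35):
    for u in (175,205):
      q,c=kin.ik(H+U*u+[0,0,-22],Rtarget(yaw,a,-1),P,sd); print(yaw,a,u,q.round(),round(c,1))
"
```

```text
t 3.63 q [  48.    56.4   49.2  -30.3  122.1 -128. ] ee [533.2 394.5 142.4] [177.  -55.8 -97.3]
u,v,z 211.6 -4.4 142.4 az -101.0 a 34.2 F [ 0.48  0.17 -1.41]
[142.1   3.4  11.2 589.   26.7 415.  334.2] [ 0.3 -0.  -0.2  0.1  0.1  0.  -0.4  0.   0.2]
-109 30 175 [  45.   62.   54.  -26.  119. -117.] 0.0
-109 30 205 [  46.   65.   47.  -26.  123. -118.] 0.0
-109 35 175 [  44.   59.   57.  -24.  114. -116.] 0.0
-109 35 205 [  45.   62.   50.  -24.  118. -117.] 0.0
-98 30 175 [  48.   59.   60.  -32.  112. -122.] 0.0
-98 30 205 [  49.   62.   54.  -32.  116. -123.] 0.0
-98 35 175 [  47.   57.   62.  -29.  108. -121.] 0.0
-98 35 205 [  48.   59.   56.  -29.  112. -123.] 0.0
-90 30 175 [  50.   57.   65.  -35.  107. -124.] 0.0
-90 30 205 [  51.   60.   59.  -36.  110. -126.] 0.0
-90 35 175 [  49.   55.   67.  -33.  103. -125.] 0.0
-90 35 205 [  50.   57.   61.  -33.  106. -126.] 0.0
```

Call:
apply_moves(delta_pos=[[0,0,-0.25],[0,0,-0.5],[0,0,-0.75],[0,0,-0.82],[0,0,-0.82]], rot=[[0,0,0],[0,0,0],[0,0,0],[0,0,0],[0,0,0]], hand=[0,0,0,0,0])

```text
time_s: 4.05
ee_pos: [537.6, 397.5, 48.5]
ee_rot: [178.1, -55.3, -98.3]
force: [0.4, 0.8, 1.2]
gripper_width: 0.6
gripper_force: 0.0
```

```bash
python3 -c "
from st import *
s,L=status()
p=viewer.grab_frame('side')
im=p['pixels'][60:200,180:380]; cv2.imwrite('pics/s2.png',cv2.cvtColor(cv2.resize(im,None,fx=4,fy=4,interpolation=cv2.INTER_CUBIC),cv2.COLOR_RGB2BGR))
q=viewer.grab_frame('top')
im=q['pixels'][150:300,50:250]; cv2.imwrite('pics/t2.png',cv2.cvtColor(cv2.resize(im,None,fx=4,fy=4,interpolation=cv2.INTER_CUBIC),cv2.COLOR_RGB2BGR))
w=s['ee_pos']
for pp,o in ((p,(180,60)),(q,(50,150))):
  c=np.array(pp['R'])@w+pp['t']; k=pp['camera_matrix']@c; print('tcp px in crop',((k[:2]/k[2]-o)*4).round())
"
```

```text
t 4.05 q [  47.9   61.    52.3  -28.2  114.8 -123.2] ee [537.6 397.5  48.5] [178.1 -55.3 -98.3]
u,v,z 215.8 -1.3 48.5 az -100.6 a 34.7 F [0.35 0.82 1.17]
tcp px in crop [397. 269.]
tcp px in crop [133. 284.]
```

View pics/t2.png

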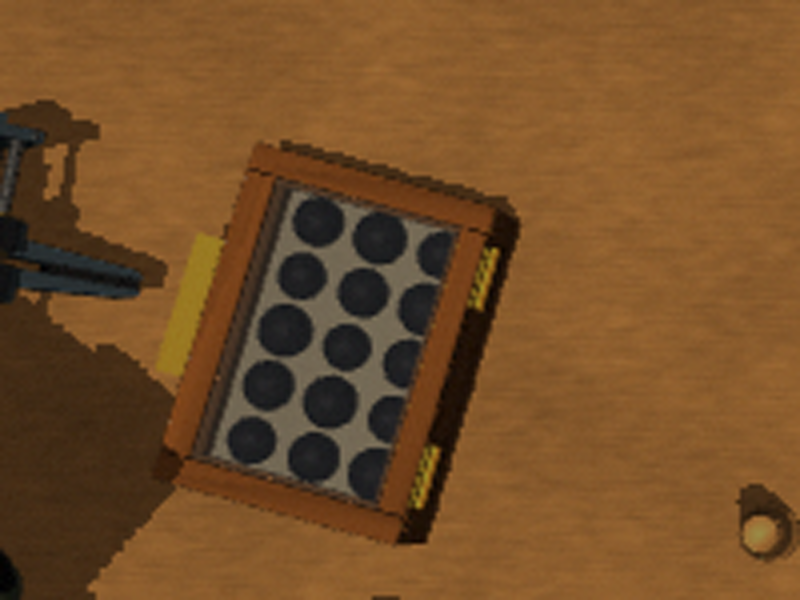

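Call:
apply_moves(delta_pos=[[-0.02,-0.08,-0.03],[-0.04,-0.16,-0.03],[-0.07,-0.24,-0.03],[-0.095,-0.315,-0.03],[-0.095,-0.315,-0.03],[-0.095,-0.315,-0.03]], rot=[[0,0,0],[0,0,0],[0,0,0],[0,0,0],[0,0,0],[0,0,0]], hand=[0,0,0,0,0,0])

```text
time_s: 4.65
ee_pos: [527.4, 360.2, 49.5]
ee_rot: [178.6, -54.9, -98.8]
force: [-0.1, 0.8, 0.7]
gripper_width: 0.5
gripper_force: 0.0
```

```bash
sed -i 's/^H=.*/H=np.array([472.5,190,72.]); az=np.radians(73.5); U=np.array([np.cos(az),np.sin(az),0]); V=np.array([U[1],-U[0],0])/' st.py; cat > plan.py <<'E'
from st import *
# corner (upper tip edge) path: on lid underside at radius r, angle th
def tcp(th,r,a=34.5): a=np.radians(a); t=th; n=np.array([-np.sin(a),np.cos(a)])*16
def plan(ths,r,a=34.5):
    a=np.radians(a); out=[]
    for t in ths:
        out.append((r*np.cos(t)+16*np.sin(a), 72+r*np.sin(t)-16*np.cos(a)))
    return out
E
python3 -c "
from plan import *
s,L=status()
for t,(u,z) in zip(np.arange(0,1.95,.1),plan(np.arange(0,1.95,.1),168)):
  w=H+U*u+V*3.; w[2]=z; print(round(t,2),'u',round(u),'z',round(z), 'world',w.round())
P,r=kin.fit(L); print(P.round(1),abs(r).max().round(1))
"
```

```text
t 4.65 q [  46.7   57.3   60.6  -28.1  109.8 -121.5] ee [527.4 360.2  49.5] [178.6 -54.9 -98.8]
u,v,z 178.8 4.3 49.5 az -100.4 a 35.1 F [-0.13  0.75  0.74]
0.0 u 177 z 59 world [526. 359.  59.]
0.1 u 176 z 76 world [525. 358.  76.]
0.2 u 174 z 92 world [525. 356.  92.]
0.3 u 170 z 108 world [524. 352. 108.]
0.4 u 164 z 124 world [522. 346. 124.]
0.5 u 156 z 139 world [520. 339. 139.]
0.6 u 148 z 154 world [517. 331. 154.]
0.7 u 138 z 167 world [514. 321. 167.]
0.8 u 126 z 179 world [511. 310. 179.]
0.9 u 113 z 190 world [508. 298. 190.]
1.0 u 100 z 200 world [504. 285. 200.]
1.1 u 85 z 209 world [500. 271. 209.]
1.2 u 70 z 215 world [495. 256. 215.]
1.3 u 54 z 221 world [491. 241. 221.]
1.4 u 38 z 224 world [486. 225. 224.]
1.5 u 21 z 226 world [481. 209. 226.]
1.6 u 4 z 227 world [477. 193. 227.]
1.7 u -13 z 225 world [472. 177. 225.]
1.8 u -29 z 222 world [467. 161. 222.]
1.9 u -45 z 218 world [463. 146. 218.]
[140.7   1.3  11.3 590.7  25.7 416.2 334.9] 0.2
```

Call:
apply_moves(delta_pos=[[0,0,0.05],[0,-0.01,0.11],[-0.01,-0.01,0.17],[-0.015,-0.02,0.235],[-0.015,-0.025,0.3],[-0.02,-0.035,0.365],[-0.02,-0.05,0.43],[-0.025,-0.07,0.5],[-0.035,-0.09,0.56],[-0.045,-0.115,0.62]], rot=[[0,0,0],[0,0,0],[0,0,0],[0,0,0],[0,0,0],[0,0,0],[0,0,0],[0,0,0],[0,0,0],[0,0,0]], hand=[0,0,0,0,0,0,0,0,0,0])

```text
time_s: 5.48
ee_pos: [521.2, 345.4, 122.3]
ee_rot: [178.4, -55.1, -98.6]
force: [0.4, 1.0, -1.8]
gripper_width: 0.6
gripper_force: 0.7
```

```bash
python3 -c "
from st import *
s,L=status()
p=viewer.grab_frame('side')
im=p['pixels'][60:200,180:380]; cv2.imwrite('pics/s3.png',cv2.cvtColor(cv2.resize(im,None,fx=4,fy=4,interpolation=cv2.INTER_CUBIC),cv2.COLOR_RGB2BGR))
"
```

```text
t 5.48 q [  46.4   52.2   61.2  -29.3  113.7 -124.3] ee [521.2 345.4 122.3] [178.4 -55.1 -98.6]
u,v,z 162.8 2.6 122.3 az -100.5 a 34.9 F [ 0.36  1.05 -1.85]
```

View pics/s3.png

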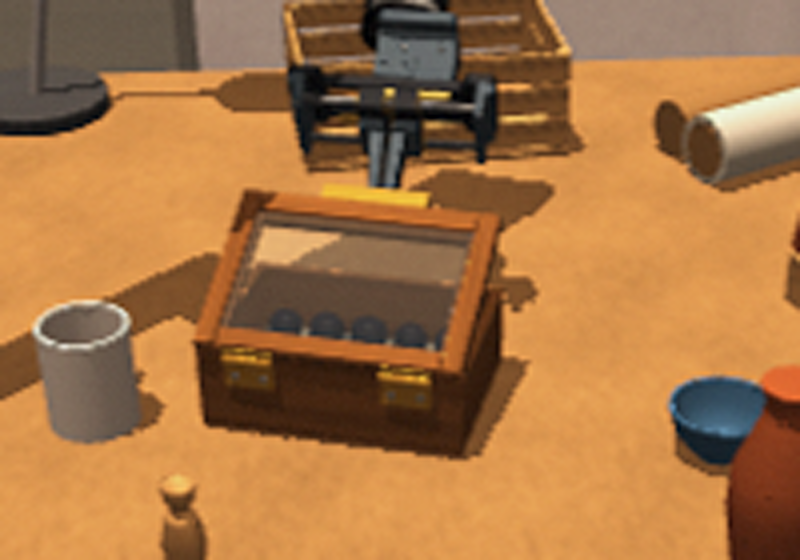

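Call:
apply_moves(delta_pos=[[0,-0.025,0.05],[-0.01,-0.045,0.1],[-0.02,-0.07,0.15],[-0.03,-0.1,0.2],[-0.04,-0.13,0.25],[-0.05,-0.16,0.295],[-0.06,-0.195,0.34],[-0.07,-0.23,0.38],[-0.08,-0.265,0.42],[-0.09,-0.3,0.46]], rot=[[0,0,0],[0,0,0],[0,0,0],[0,0,0],[0,0,0],[0,0,0],[0,0,0],[0,0,0],[0,0,0],[0,0,0]], hand=[0,0,0,0,0,0,0,0,0,0])

```text
time_s: 6.37
ee_pos: [510.0, 309.3, 177.2]
ee_rot: [178.3, -55.1, -98.5]
force: [0.7, -0.4, -0.7]
gripper_width: 0.3
gripper_force: 0.5
```

```bash
python3 -c "
from st import *
s,L=status()
"
```

```text
t 6.37 q [  45.2   46.4   65.5  -30.5  114.5 -126.2] ee [510.  309.3 177.2] [178.3 -55.1 -98.5]
u,v,z 125.0 2.1 177.2 az -100.6 a 34.9 F [ 0.72 -0.35 -0.69]
```

Call:
apply_moves(delta_pos=[[-0.01,-0.04,0.04],[-0.02,-0.08,0.075],[-0.03,-0.12,0.11],[-0.045,-0.165,0.145],[-0.06,-0.21,0.18],[-0.07,-0.255,0.21],[-0.08,-0.3,0.235],[-0.095,-0.35,0.26],[-0.11,-0.4,0.285],[-0.13,-0.45,0.305]], rot=[[0,0,0],[0,0,0],[0,0,0],[0,0,0],[0,0,0],[0,0,0],[0,0,0],[0,0,0],[0,0,0],[0,0,0]], hand=[0,0,0,0,0,0,0,0,0,0])

```text
time_s: 7.2
ee_pos: [494.7, 255.0, 213.7]
ee_rot: [178.4, -55.1, -98.6]
force: [1.1, 0.4, 0.5]
gripper_width: 0.3
gripper_force: 0.3
```

```bash
python3 -c "
from st import *
s,L=status()
p=viewer.grab_frame('side')
im=p['pixels'][60:200,180:380]; cv2.imwrite('pics/s4.png',cv2.cvtColor(cv2.resize(im,None,fx=4,fy=4,interpolation=cv2.INTER_CUBIC),cv2.COLOR_RGB2BGR))
"
```

```text
t 7.2 q [  43.1   40.3   72.6  -31.8  112.6 -127.4] ee [494.7 255.  213.7] [178.4 -55.1 -98.6]
u,v,z 68.6 2.9 213.7 az -100.5 a 34.9 F [1.06 0.37 0.51]
```

View pics/s4.png

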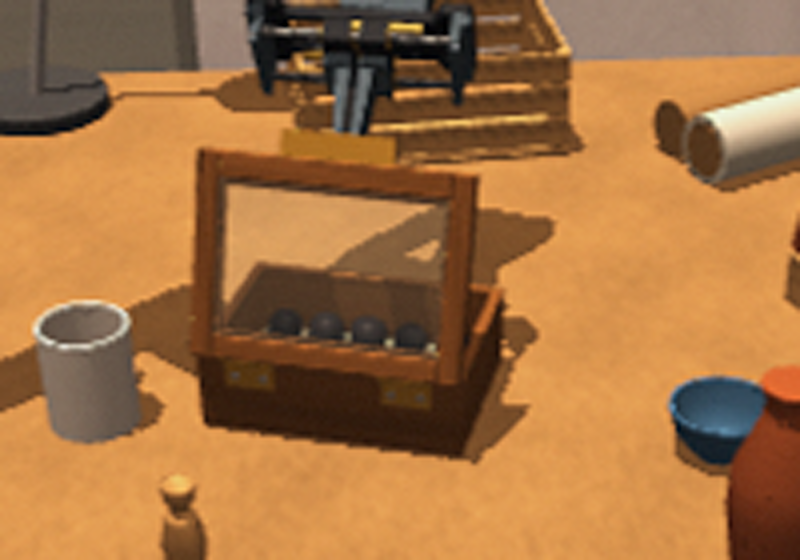

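Call:
apply_moves(delta_pos=[[-0.01,-0.03,0.01],[-0.02,-0.06,0.025],[-0.025,-0.09,0.035],[-0.03,-0.12,0.045],[-0.04,-0.15,0.05],[-0.045,-0.18,0.055],[-0.05,-0.205,0.06],[-0.06,-0.23,0.065],[-0.07,-0.255,0.07],[-0.075,-0.28,0.075]], rot=[[0,0,0],[0,0,0],[0,0,0],[0,0,0],[0,0,0],[0,0,0],[0,0,0],[0,0,0],[0,0,0],[0,0,0]], hand=[0,0,0,0,0,0,0,0,0,0])

```text
time_s: 8.08
ee_pos: [485.6, 221.7, 222.3]
ee_rot: [178.4, -55.1, -98.5]
force: [-0.6, 0.3, 0.1]
gripper_width: 0.9
gripper_force: 0.1
```

Call:
apply_moves(delta_pos=[[-0.005,-0.015,0],[-0.01,-0.03,0.005],[-0.012,-0.045,0.007],[-0.015,-0.06,0.01],[-0.02,-0.075,0.012],[-0.025,-0.09,0.014],[-0.03,-0.105,0.016],[-0.035,-0.12,0.018],[-0.04,-0.135,0.02],[-0.045,-0.15,0.02]], rot=[[0,0,0],[0,0,0],[0,0,0],[0,0,0],[0,0,0],[0,0,0],[0,0,0],[0,0,0],[0,0,0],[0,0,0]], hand=[0,0,0,0,0,0,0,0,0,0])

```text
time_s: 8.92
ee_pos: [480.3, 203.9, 224.7]
ee_rot: [178.4, -55.1, -98.5]
force: [-0.3, 0.8, -0.4]
gripper_width: 0.5
gripper_force: 0.0
```

```bash
python3 -c "
from st import *
s,L=status()
p=viewer.grab_frame('side')
im=p['pixels'][60:200,180:380]; cv2.imwrite('pics/s5.png',cv2.cvtColor(cv2.resize(im,None,fx=4,fy=4,interpolation=cv2.INTER_CUBIC),cv2.COLOR_RGB2BGR))
"
```

```text
t 8.92 q [  40.9   35.9   79.8  -32.8  109.3 -127.7] ee [480.3 203.9 224.7] [178.4 -55.1 -98.5]
u,v,z 15.5 3.5 224.7 az -100.5 a 34.9 F [-0.28  0.77 -0.4 ]
```

View pics/s5.png

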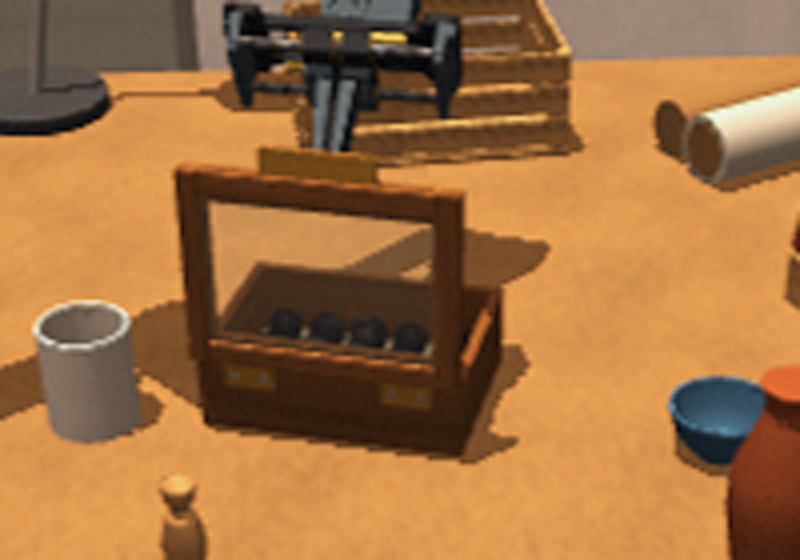

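Call:
apply_moves(delta_pos=[[-0.005,-0.015,0],[-0.01,-0.03,0],[-0.012,-0.045,0],[-0.015,-0.06,0],[-0.02,-0.075,0],[-0.025,-0.09,0],[-0.03,-0.105,0],[-0.035,-0.12,0],[-0.04,-0.135,0],[-0.045,-0.15,0]], rot=[[0,0,0],[0,0,0],[0,0,0],[0,0,0],[0,0,0],[0,0,0],[0,0,0],[0,0,0],[0,0,0],[0,0,0]], hand=[0,0,0,0,0,0,0,0,0,0])

```text
time_s: 9.8
ee_pos: [474.8, 185.9, 224.6]
ee_rot: [178.4, -55.1, -98.5]
force: [-0.4, -0.2, 0.4]
gripper_width: 0.5
gripper_force: 0.0
```

```bash
python3 -c "
from st import *
s,L=status()
p=viewer.grab_frame('side')
im=p['pixels'][60:200,180:380]; cv2.imwrite('pics/s6.png',cv2.cvtColor(cv2.resize(im,None,fx=4,fy=4,interpolation=cv2.INTER_CUBIC),cv2.COLOR_RGB2BGR))
"
```

```text
t 9.8 q [  40.    34.5   82.4  -33.2  107.8 -127.6] ee [474.8 185.9 224.6] [178.4 -55.1 -98.5]
u,v,z -3.3 3.4 224.6 az -100.5 a 34.9 F [-0.42 -0.25  0.36]
```

View pics/s6.png

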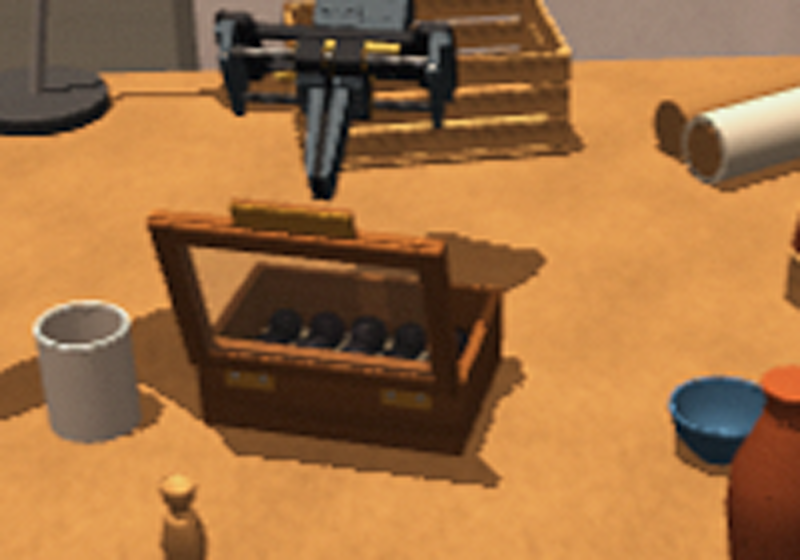

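Call:
apply_moves(delta_pos=[[0.03,0.1,0.08],[0.06,0.2,0.16],[0.09,0.3,0.24],[0.12,0.4,0.32],[0.15,0.5,0.4],[0.15,0.5,0.4],[0.15,0.5,0.4],[0.15,0.5,0.4],[0.15,0.5,0.4],[0.15,0.5,0.4]], rot=[[0,0,0],[0,0,0],[0,0,0],[0,0,0],[0,0,0],[0,0,0],[0,0,0],[0,0,0],[0,0,0],[0,0,0]], hand=[0,0,0,0,0,0,0,0,0,0])

```text
time_s: 10.68
ee_pos: [492.6, 245.3, 272.3]
ee_rot: [178.3, -55.1, -98.5]
force: [-0.4, 0.5, 0.4]
gripper_width: 0.4
gripper_force: 0.0
```

```bash
python3 -c "
from st import *
s,L=status()
p=viewer.grab_frame('side'); a=cv2.imread('pics/s6.png')
im=cv2.cvtColor(cv2.resize(p['pixels'][60:200,180:380],None,fx=4,fy=4,interpolation=cv2.INTER_CUBIC),cv2.COLOR_RGB2BGR)
print('lid region diff',np.abs(im[200:460,140:520].astype(int)-a[200:460,140:520]).mean())
b=cv2.imread('pics/side0.png'); print('brass region diff',np.abs(p['pixels'][215:310,215:345,::-1].astype(int)-b[215:310,215:345]).mean())
for r in spotter.landmark_of(p,'clay_case')[:1]: print(onz(p,r['position'],0).round())
print(env.job_done())
"
```

```text
t 10.68 q [  42.6   37.3   69.9  -33.6  117.4 -131.3] ee [492.6 245.3 272.3] [178.3 -55.1 -98.5]
u,v,z 58.8 3.6 272.3 az -100.6 a 34.9 F [-0.42  0.45  0.39]
lid region diff 6.823434547908232
brass region diff 3.516923076923077
[493. 258.   0.]
the job is handed in; nothing more can be done
None
```

I pushed the clay-ball case's lid up by its lip and past upright; the last picture shows it leaning back with the fingers clear, and I handed the job in at about 10.7 s, though no verdict came back and I couldn't measure the lid's final angle or its falling speed.

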